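# Zero the push gauge, then hold the bracket against it for screwing

### The job

First zero the push gauge: take the stylus from its wooden stand, press the small recessed button in the top of the gauge fully in with the stylus's thin tip, and put the stylus back upright in the stand's hole. Then set the cast bracket flat on the wooden panel with its tall front flange square and centred against the gauge's sprung steel plate, push until the pointer stands between the two marks, and end your program there, still holding that steady push, as a third hand for the person who will drive the screws. Never run the gauge to its end stop, and leave everything else on the bench where it is.

Things in the scene. Friction and masses are not known exactly. Their poses are not given: they have to be found in the camera images.
- rig: Wooden panel, 280 (x) x 150 (y) x 12 mm thick, fixed flat on the bench, with a grey push gauge on its far half. Origin: centre of the panel's underside; its x axis is the pushing direction, z up. The gauge's housing covers x = +40 to +135 mm, 64 mm wide, centred on y = 0, its top 62 mm above the bench. In front of it stands a sprung steel plate, 60 mm wide, from 15 to 53 mm above the bench, its front face at x = 0 when unloaded; the panel from x = -140 to 0 mm is bare.
- gauge (a joint): How far the sprung steel plate has been pushed in (m): 0 unloaded, end stop at 0.028. The spring gives 0.5 N per mm. The plate carries a strip over the housing with a black crosswise pointer (3 mm thick); the pointer stands between the two pairs of dark marks on the housing's top from 0.012 to 0.020 (6 to 10 N), in the middle at 0.016 (8 N).
- gauge_face (a point): Centre of the sprung plate's front face, 34 mm above the bench; it moves with the plate. Its axes are those of the panel (x = pushing direction).
- zero_hole (a point): Mouth of the 13 mm round hole in the top of the gauge's housing, 62 mm above the bench, 118 mm along the panel's x axis. The zero button, 11 mm across, lies in it: its top is 5 mm below the mouth and goes down 4 mm.
- zero (a joint): How far the zero button is pressed (m): 0 up, 0.004 fully in; it springs back. It starts to move at 1 N and is fully in at 5 N; pressed beyond 0.0028 counts.
- bracket_center (a point): Middle of the loose cast aluminium bracket (mass 0.17 to 0.35 kg), 28 mm above its underside. Its x axis points to the front flange. Base 70 (x) x 60 (y) x 6 mm; front flange 60 wide, 6 thick, up to 46 mm above the underside, front face at x = +35 mm; central upright web 10 mm thick (across y), from x = -31 to +29 mm, up to 56 mm above the underside: grip it by this web. Starts upright on the bench beside the panel.
- bracket_face (a point): Centre of the bracket's front face, 35 mm ahead of its middle and 22 mm above its underside; same axes as the bracket.
- stand: Dark wooden block, 60 x 60 x 60 mm, fixed on the bench on the other side of the panel, with one upright hole in the middle of its top, 17 mm across and 55 mm deep. Origin: centre of its underside.
- stylus_center (a point): Middle of the stylus (60 g), 57 mm above its tip; its z axis points from tip to handle. From the tip up: thin steel tip 6 mm in diameter and 25 mm long, shaft 10 mm in diameter to 50 mm, flange 26 mm in diameter and 4 mm thick, then a round grey handle 16 mm in diameter and 60 mm long, 114 mm in all. It stands in the stand with the flange on the block's top: its middle is then 67 mm above the bench and the handle reaches from 64 to 124 mm.
- weight_big: Bystander: steel cylinder, 60 mm across, 60 mm tall; origin under its centre.
- weight_small: Bystander: dark steel cylinder, 48 mm across, 45 mm tall; origin under its centre.
- tape: Bystander: roll of tape lying flat, 100 mm across, 45 mm tall; origin under its centre.
- plain_angle: Bystander: plain thin steel angle, 50 x 40 mm and 50 mm tall, without a web, not the part to use; origin under its centre.
- jar: Bystander: small jar, 28 mm across, 50 mm tall, standing on the panel beside the gauge's housing, at its left (+y); origin under its centre.
- screwdriver: Bystander: screwdriver lying on the bench; origin at its underside.
- drill: Bystander: drill lying on its side, about 250 x 190 mm, 60 mm tall; origin at the underside of its motor housing.

How it is judged:
On the way, in this order (a step that is already met when the one before it is completed fails the run):
1. the zero button is pressed fully in by the stylus (value of joint zero above 0.0028 m and contact force between stylus and rig above 0.5 N), for 0.1 s.
2. the stylus stands in its stand again, let go, and the button is up (horizontal distance between stylus_center and stand below 0.01 m and z of stylus_center in the frame of stand below 0.073 m and angle between stylus_center's own z axis and vertical below 0.12 rad and contact force between the fingers and stylus below 0.1 N and value of joint zero below 0.001 m), for 0.2 s.
At the end, for the whole second after the job is handed in: Fingers hold the bracket on the sprung plate, pushed in 12 to 20 mm (6 to 10 N), steady; flange on the plate, centred within 10 mm, square within 0.1 rad, flat on the panel (4 mm, 0.06 rad); stylus stands in its stand (10 mm, 0.12 rad, within 6 mm of home); zero button up (value of joint gauge between 0.012 and 0.02 m and x of bracket_face in the frame of gauge_face between -0.004 and 0.004 m and y of bracket_face in the frame of gauge_face between -0.01 and 0.01 m and angle between the x axis of bracket_face and the x axis of rig, either way round below 0.1 rad and angle between bracket_center's own z axis and vertical below 0.06 rad and z of bracket_center in the frame of rig below 0.044 m and contact force between the fingers and bracket above 1 N and velocity of joint gauge between -0.004 and 0.004 m/s and value of joint zero below 0.001 m and horizontal distance between stylus_center and stand below 0.01 m and z of stylus_center in the frame of stand below 0.073 m and angle between stylus_center's own z axis and vertical below 0.12 rad); the arm keeps its last pose, push and grip.
It fails at once if the gauge is driven to its end stop (value of joint gauge above 0.027 m).
It fails at once if a bystander is moved more than 30 mm (distance of any of weight_big, weight_small, tape, plain_angle, jar, screwdriver, drill from where it was at the start of the episode above 0.03 m).
It also fails if it takes over 67 s, if anything falls off the work surface, if the arm or the gripper's body presses on something with over 40 N, if the wrist force passes 120 N, or if a joint passes its speed limit or range.

### The arm

A 7-joint arm with a two-finger parallel gripper is mounted at the origin on the work surface. World frame = base frame: x ahead of the robot, y to its left, z up, the work surface at z = 0. Lengths are in m, angles in rad, forces in N, time in s.
With the tool pointing down it reaches from about 0.425 to 0.875 m from the base axis. Payload 9.9 kg.
Tool frame: the origin (TCP) lies midway between the tips of the shut fingers; the grasp point (between the pads) lies 19 mm behind it; y points along the fingers, x is the direction in which the jaws open and shut, and the axes are right-handed (so a half turn about y gives the same grasp; the last joint's range is limited). The gripper opens to 85 mm and grips with 20 to 120 N. Pads are 22 mm wide; open, the fingers measure 114 mm over their backs; the gripper's body (76 mm by 85 mm) begins 54 mm behind the grasp point. The pads swing forward as they close: fully open they stand 13 mm farther back than shut.
Start: joints at [-1.226, 0.576, 0.025, 1.437, -0.015, 1.129, -0.057], TCP at [0.281, 0.614, 0.201] pointing down, gripper open.
Joint ranges: [-2.76, 2.76], [-0.34, 2.15], [-1.52, 1.57], [0.19, 2.46], [-1.09, 4.23], [0.17, 1.99], [-2.82, 2.82]. Speed limits (rad/s): [2.22, 2.22, 3.01, 3.01, 3.14, 3.14, 3.14].

### API

Orientations are given as [roll, pitch, yaw] about the fixed x, y, z axes, in that order (R = Rz(yaw) Ry(pitch) Rx(roll)).
In Python, from station import bot, camera, camera_params, workorder, find_in, cut_out gives the robot as it stands.
- The arm moves only by the shell command python3 -m creep 'ROWS' [FORCE]. ROWS is text: rows parted by semicolons, each of 5 numbers parted by spaces: the shift along the world's x, y, z in cm, then the turn about the world's z in degrees, then the opening, from 0 (shut) to 1 (fully open). A call has 1 to 12 rows; each row shifts and turns the commanded pose from where the row before left it; what a row does not reach is not made up. A row lasts 1/10 s, in which the tool goes at most 50 mm and 8.59 degrees, less where a joint would pass 70% of its speed; a pose out of reach is approached as far as the arm can. A call with a gripper value outside its range is refused whole. The fingers move at their own pace and stop on an object; FORCE is the grip in N (left out, the last holds). Time passes only in rows, so rows that do not move let the fingers close. It gives the time, the measured TCP pose, the force and the opening at its end, in the units of the state.
- bot.state(): the state, without advancing time (a new reading comes with each control period).
- camera(name): name is "scene" or "top" or "wrist"; returns the picture (480x640x3 uint8, red, green, blue); there is no depth.
- camera_params(name): a dict with "intrinsics" (3x3 intrinsics, pixels), "rvec" (rotation vector, rad) and "tvec" (3), from world to camera coordinates, as OpenCV has them. Camera axes: x right, y down, z forward; pixel columns grow to the right and rows downward; lengths in m; the calibration is good to about 2 mm. A picture is of the moment at which its call begins: read the wrist's pose just before it. camera_params takes no time and is no camera call; for the wrist camera it gives the pose at the moment of the call.
- workorder.close_job(): hands the job in, once; it reports no verdict.
Trained networks look in the newest picture that a camera, given by its name, has taken for a name from the list of things; names that differ only in an ending like _2 or _b are one class to them, and where a whole thing is asked for, a point or a joint stands for the part that bears it (a point fixed in the world has none). Each returns a list of dicts, best first, with "conf" (0 to 1); they miss things now and then, are a little off and sometimes report something else, mostly with a low value. They report only what shows in the picture. A call takes as long as a camera call.
- find_in(query, camera): "xyz" ([x, y, z] in m, in the coordinates of the camera as it stood for that picture, good to about 4 mm: the middle of the surface that is visible of it).
- cut_out(query, camera): "mask" (480x640 bool, what is visible of it).
The state is a dict: "time": time; "joint_positions": joint angles; "joint_vel": joint speeds; "effort": joint torques, N m; "ee_pos": TCP position; "eef_rot": TCP orientation; "ft_force": force on the tool from outside, world axes, zero at the start; "moment": the same for the moment, N m; "opening": finger opening in m.
Only numpy, scipy, OpenCV 4.12 (cv2) and the standard library are available. Lean on these libraries where they do the work, as an engineer would, in place of code of your own. Each camera call takes 0.05 s, during which the arm holds its last target. There are 200 camera calls.

## Working session

There is one attempt and no reset: what is moved stays moved. The work goes in short steps, Python scripts to look and compute and a shell command to move; the robot and the scene stay as the last step left them, time stands still between calls to the robot, and variables do not carry over. Pictures are saved under pics/ and viewed, about 8 in all and at most 12, crops included, and the job is handed in when it is done.

```bash
mkdir -p pics; ls; cat > h.py <<'E'
import numpy as np, cv2
from station import bot, camera, camera_params, workorder, find_in, cut_out
def cam(n):
    p=camera_params(n); R=cv2.Rodrigues(np.array(p["rvec"],float))[0]
    return np.array(p["intrinsics"],float),R,np.array(p["tvec"],float).ravel()
def snap(n,f=None):
    P=cam(n); im=camera(n)
    if f: cv2.imwrite("pics/"+f,im[:,:,::-1])
    return im,P
def toworld(x,P): return P[1].T@(np.array(x)-P[2])
def plane(uv,z,P):
    K,R,t=P; d=R.T@np.linalg.inv(K)@np.c_[np.array(uv,float).reshape(-1,2),np.ones(np.size(uv)//2)].T
    c=-R.T@t; return (c[:,None]+d*((z-c[2])/d[2])).T
def proj(X,P):
    return cv2.projectPoints(np.array(X,float).reshape(-1,3),cv2.Rodrigues(P[1])[0],P[2],P[0],None)[0].reshape(-1,2)
E
python3 - <<'E'
from h import *
np.set_printoptions(precision=4,suppress=True)
for k,v in bot.state().items(): print(k,np.round(v,3))
for n in ["top","scene"]:
    im,P=snap(n,n+"0.png"); print(n,"campos",-P[1].T@P[2])
    for q in ["rig","gauge_face","bracket_center","stand","stylus_center","jar","weight_big","weight_small","tape","plain_angle","screwdriver","drill"] if n=="top" else ["rig","bracket_center","stand","stylus_center"]:
        r=find_in(q,n); print(q,[(round(d["conf"],2),toworld(d["xyz"],P).round(3)) for d in r[:2]])
E
```

```text
pics
time 0.0
joint_positions [-1.226  0.577  0.025  1.438 -0.015  1.129 -0.057]
joint_vel [ 0.001  0.001 -0.002 -0.002  0.    -0.     0.   ]
effort [  0.    -76.576   2.25  -28.597   0.015   0.013  -0.   ]
ee_pos [0.28  0.613 0.201]
eef_rot [-1.571  0.002  1.142]
ft_force [ 0.301 -0.334  0.456]
moment [ 0.001  0.005 -0.022]
opening 0.086
top campos [0.5033 0.0025 1.4691]
rig []
gauge_face [(0.65, array([0.577, 0.03 , 0.07 ]))]
bracket_center [(0.83, array([ 0.494, -0.239,  0.006])), (0.4, array([0.581, 0.032, 0.068]))]
stand [(0.69, array([0.43 , 0.268, 0.059]))]
stylus_center [(0.56, array([0.432, 0.267, 0.085])), (0.51, array([0.562, 0.029, 0.01 ]))]
jar [(0.41, array([0.677, 0.083, 0.064]))]
weight_big [(0.66, array([0.733, 0.256, 0.063]))]
weight_small [(0.72, array([0.665, 0.296, 0.043])), (0.38, array([0.58 , 0.032, 0.068]))]
tape []
plain_angle [(0.84, array([ 0.654, -0.249,  0.006]))]
screwdriver [(0.81, array([0.579, 0.381, 0.02 ])), (0.28, array([0.564, 0.03 , 0.009]))]
drill [(0.84, array([ 0.554, -0.464,  0.054]))]
scene campos [1.339  0.2648 0.659 ]
rig [(0.67, array([0.615, 0.046, 0.01 ]))]
bracket_center [(0.81, array([ 0.518, -0.234,  0.029]))]
stand [(0.87, array([0.457, 0.281, 0.047]))]
stylus_center [(0.63, array([0.438, 0.281, 0.09 ])), (0.35, array([ 0.514, -0.237,  0.025]))]
```

View pics/top0.png

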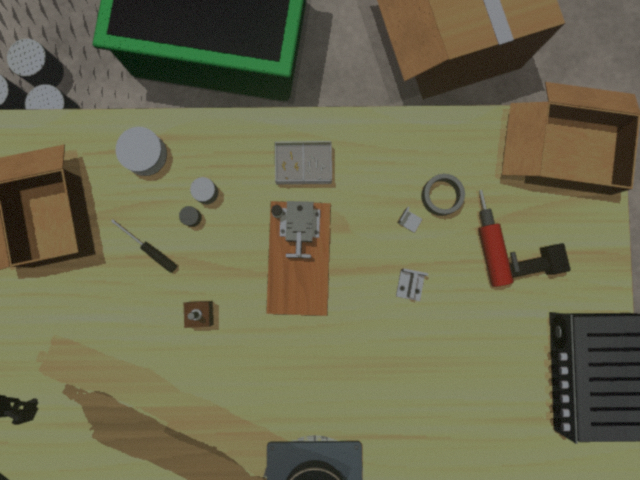

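View pics/scene0.png

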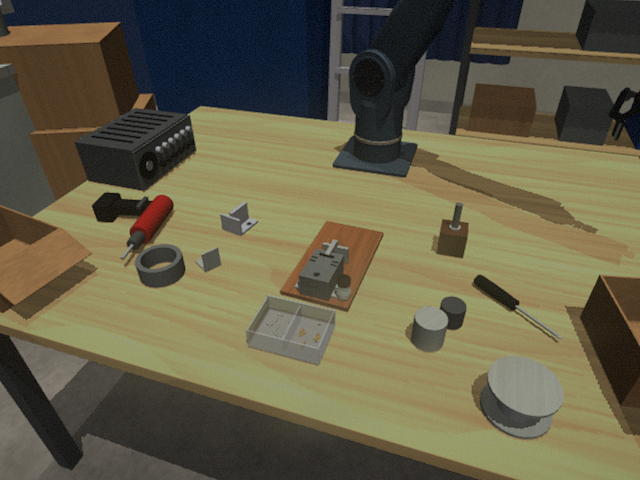

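The top view shows the panel at about (300,258), the gauge housing at its upper half, the stand with the stylus at (198,314), the web bracket at (410,285) with its flange facing upper right or left, and the plain angle at (410,219). I'll measure these next.

```bash
python3 - <<'E'
from h import *
np.set_printoptions(precision=4,suppress=True)
im=cv2.imread("pics/top0.png"); P=cam("top")
c=plane([[271,202],[331,202],[328,315],[268,315]],0.012,P); print("panel corners",c,c.mean(0), np.arctan2(*(c[0]+c[1]-c[2]-c[3])[[1,0]]))
hsv=cv2.cvtColor(im,cv2.COLOR_BGR2HSV); print(hsv[300,300],hsv[320,205])
m=((abs(hsv[...,0].astype(int)-int(hsv[300,300,0]))<6)&(hsv[...,1]>110)).astype(np.uint8)
m[:, :255]=0; m[:,345:]=0; m[:190]=0; m[330:]=0
ct=max(cv2.findContours(m,0,2)[0],key=cv2.contourArea); r=cv2.minAreaRect(ct); print(r)
b=plane(cv2.boxPoints(r),0.012,P); print(b,b.mean(0))
for a,z,(x0,y0,x1,y1),f in [("stand",.06,(170,285,230,345),8),("bracket",.0,(380,190,450,320),6),("gauge",.06,(265,190,335,270),6)]:
    pass
A=cv2.resize(im[285:345,165:235],None,fx=6,fy=6,interpolation=2); B=cv2.resize(im[260:320,380:440],None,fx=6,fy=6,interpolation=2); C=cv2.resize(im[195:265,265:335],None,fx=6,fy=6,interpolation=2)
h=420; o=np.zeros((h*2-60,800,3),np.uint8); o=np.zeros((h,0,3),np.uint8)
o=np.hstack([cv2.copyMakeBorder(X,0,h-X.shape[0],0,0,0) for X in (A,B,C)]); print(o.shape)
cv2.imwrite("pics/crop.png",cv2.resize(o,None,fx=.66,fy=.66))
E
```

```text
panel corners [[ 0.7046  0.0994  0.012 ]
 [ 0.703  -0.0504  0.012 ]
 [ 0.4226 -0.0393  0.012 ]
 [ 0.4243  0.1085  0.012 ]] [0.5636 0.0296 0.012 ] -0.03604441178491835
[ 13 151 128] [ 17 134  63]
((298.259033203125, 258.21124267578125), (60.689125061035156, 112.16399383544922), 1.7899105548858643)
[[ 0.4285  0.113   0.012 ]
 [ 0.7066  0.1027  0.012 ]
 [ 0.7002 -0.0487  0.012 ]
 [ 0.4221 -0.0364  0.012 ]] [0.5644 0.0326 0.012 ]
(420, 1200, 3)
```

View pics/crop.png

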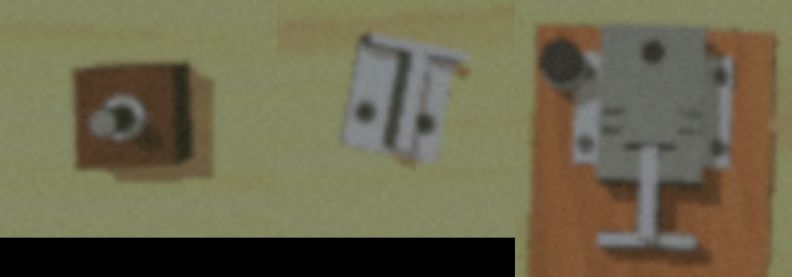

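```bash
python3 - <<'E'
from h import *
np.set_printoptions(precision=4,suppress=True)
P=cam("top")
print("hole",plane([299.6,207.9],.062,P)); print("stylus top",plane([190.5,316.3],.124,P)); print("flange",plane([196.1,314.8],.064,P))
print("stand corners", plane([[165+75/3.96,285+68/3.96],[165+180/3.96,285+64/3.96],[165+180/3.96,285+163/3.96],[165+76/3.96,285+168/3.96]],.06,P))
E
python3 -m creep '2.2 -4.2 1 5 1; 2.2 -4.2 1 5 1;2.2 -4.2 1 5 1;2.2 -4.2 0 5 1;2.2 -4.2 0 3 1;1.5 -4.2 0 0 1;1.2 -4.2 0 0 1;0 -3 0 0 1;0 0 0 0 1;0 0 0 0 1'
python3 - <<'E'
from h import *
np.set_printoptions(precision=4,suppress=True)
im,P=snap("wrist","w1.png"); print(-P[1].T@P[2], P[1][2])
for q in ["stylus_center","stand"]:
    r=find_in(q,"wrist"); print(q,[(round(d["conf"],2),toworld(d["xyz"],P).round(3)) for d in r[:2]])
print(proj([[.43,.268,.124],[.43,.268,.064]],P))
E
```

```text
hole [[0.6826 0.0273 0.062 ]]
stylus top [[0.4294 0.2765 0.124 ]]
flange [[0.4295 0.2754 0.064 ]]
stand corners [[0.4595 0.3053 0.06  ]
 [0.4612 0.2421 0.06  ]
 [0.4021 0.242  0.06  ]
 [0.3998 0.3044 0.06  ]]
time: 1.9
ee_pos: [0.4179, 0.2898, 0.2319]
eef_rot: [-1.571, -0.001, 1.542]
ft_force: [-0.2, 0.9, 0.7]
opening: 0.0855
[0.3382 0.2927 0.4044] [ 0.3125 -0.0072 -0.9499]
stylus_center [(0.68, array([0.423, 0.28 , 0.101]))]
stand [(0.8, array([0.418, 0.278, 0.06 ]))]
[[294.9223 238.7534]
 [298.9748 220.9394]]
```

View pics/w1.png

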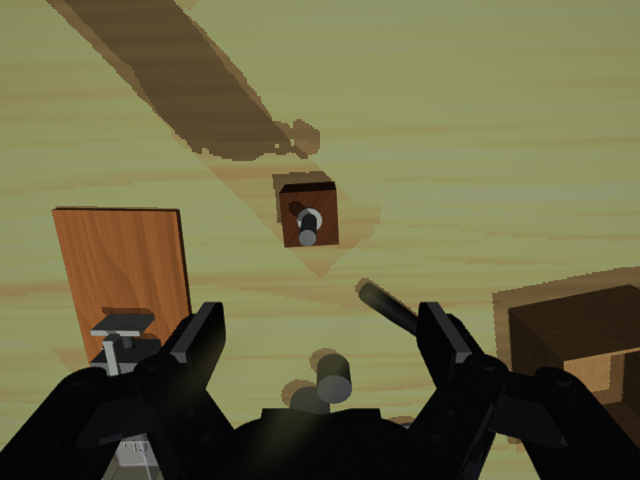

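The wrist view shows the stylus handle top at (308,238), the flange at about (311,217) and the stand top around (311,217). Nothing blocks the grasp.

```bash
python3 - <<'E'
from h import *
np.set_printoptions(precision=4,suppress=True)
P=cam("wrist"); print(plane([308,238],.124,P),plane([311,217.5],.064,P)); print(bot.state()["ee_pos"])
im=cv2.imread("pics/w1.png"); cv2.imwrite("pics/x.png",im[170:260,260:360])
m=cut_out("stylus_center","wrist")[0]["mask"]; v,u=np.where(m); print(u.min(),u.max(),v.min(),v.max(), u[v>v.max()-8].mean(), u[v<v.min()+20].min(),u[v<v.min()+20].max())
E
```

```text
[[0.4289 0.2812 0.124 ]] [[0.4259 0.2824 0.064 ]]
[0.4173 0.2913 0.2315]
297 321 208 246 307.32710280373834 297 321
```

```bash

python3 -m creep '1.2 -1.1 0 0 1; 0 0 -4 0 1;0 0 -4 0 1;0 0 -4 0 1;0 0 -3 0 1;0 0 0 0 1;0 0 0 0 1;0 0 0 0 0.5' 60
python3 - <<'E'
from h import *
im,P=snap("wrist","w2.png")
E
python3 -m creep '0 0 0 0 0.1;0 0 0 0 0;0 0 0 0 0;0 0 0 0 0;0 0 0 0 0;0 0 0 0 0;0 0 0 0 0' 60
```

```text
time: 2.9
ee_pos: [0.4305, 0.28, 0.083]
eef_rot: [-1.573, -0.002, 1.544]
ft_force: [0.5, 0.3, 1.0]
opening: 0.0734
time: 3.65
ee_pos: [0.4301, 0.2789, 0.0821]
eef_rot: [-1.572, -0.0, 1.543]
ft_force: [-0.0, -1.2, 6.1]
opening: 0.0127
```

View pics/w2.png

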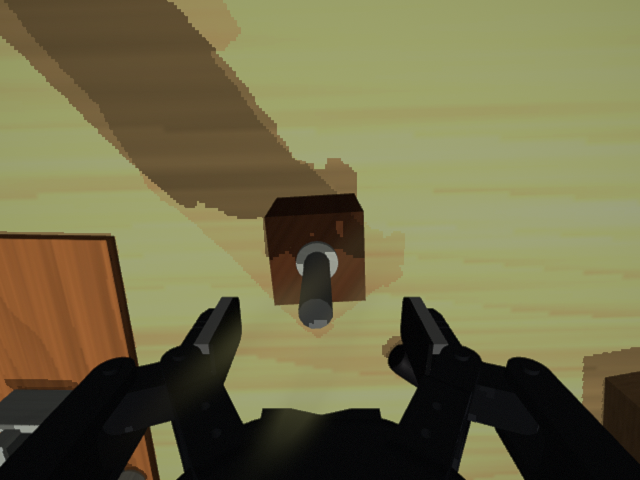

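```bash
python3 - <<'E'
from h import *
np.set_printoptions(precision=4,suppress=True)
P=cam("wrist"); print(plane([316,316],.124,P),plane([317.5,261],.064,P)); s=bot.state();print(s["ee_pos"],s["opening"],s["ft_force"])
print(proj([[.43,.279,.124],[.43,.279,.1]],P))
im,P=snap("wrist"); 
im2=im[180:400,200:440]
r=find_in("stylus_center","wrist"); print([(d["conf"],toworld(d["xyz"],P)) for d in r])
cv2.imwrite("pics/w3.png",cv2.resize(im2,None,fx=2.4,fy=2.4)[:,:,::-1])
E
```

```text
[[0.4296 0.2779 0.124 ]] [[0.4276 0.2782 0.064 ]]
[0.4301 0.2789 0.0821] 0.012720400488820997 [-0.0373 -1.1897  6.0609]
[[318.565  316.6774]
 [318.7697 291.7055]]
[(0.65, array([0.4203, 0.2843, 0.1039]))]
```

View pics/w3.png

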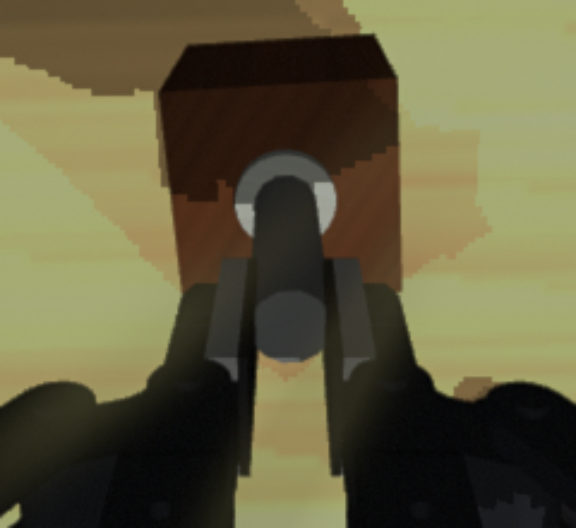

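```bash

python3 -m creep '0 0 1 0 0;0 0 3 0 0; 0 0 3 0 0;0 0 3 0 0;3 -2.5 0 0 0;4 -3.5 0 0 0;4 -3.5 0 0 0;4 -3.5 0 0 0;4 -3.5 0 0 0;4 -3.5 0 0 0;0 0 0 0 0;0 0 0 0 0' 60
python3 - <<'E'
from h import *
np.set_printoptions(precision=4,suppress=True)
print(bot.state()["ee_pos"])
im,P=snap("wrist","w4.png")
print(proj([[.682,.027,.062]],P))
r=find_in("stylus_center","wrist"); print([(d["conf"],toworld(d["xyz"],P)) for d in r])
np.savez("P4.npz",K=P[0],R=P[1],t=P[2])
E
```

```text
time: 4.95
ee_pos: [0.6481, 0.0878, 0.1813]
eef_rot: [-1.57, 0.0, 1.541]
ft_force: [0.2, 0.3, -1.4]
opening: 0.013
[0.6481 0.0878 0.1813]
[[255.582  258.3114]]
[(0.71, array([0.6388, 0.0919, 0.1994]))]
```

View pics/w4.png

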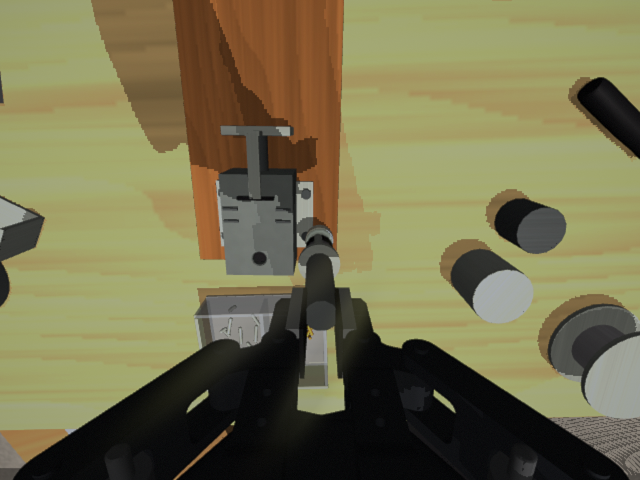

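The gauge's zero hole is at about (260,258); the stylus hangs straight in the jaws, its flange at (320,255) in front of the jar.

```bash
python3 - <<'E'
from h import *
np.set_printoptions(precision=4,suppress=True)
d=np.load("P4.npz"); P=(d["K"],d["R"],d["t"])
g=cv2.cvtColor(cv2.imread("pics/w4.png"),6)[248:268,250:270]; m=(g<60); v,u=np.where(m); c=[250+u.mean(),248+v.mean()]; print(m.sum(),c,g.min(),np.median(g))
print("hole",plane(c,.062,P))
print("tip proj if straight",proj([[.647,.0878,.109],[.647,.0878,.163],[.647,.0878,.223]],P))
print("housing corners",plane([[225,274],[293,274.5]],.062,P))
print("plate", plane([[222,127],[291,127]],.053,P), "marks", plane([[231,203],[231,221],[286,203],[286,221],[239,198],[274,198]],.062,P))
print("panel edge", plane([[176,50],[195,200],[343,30],[339,200]],.012,P))
E
for i in 4; do python3 - <<'E'
import cv2; im=cv2.imread("pics/w4.png")[210:330,210:370]; cv2.imwrite("pics/w4c.png",cv2.resize(im,None,fx=5,fy=5,interpolation=2))
E
done
```

```text
136 [np.float64(259.0882352941176), np.float64(257.90441176470586)] 21 102.0
hole [[0.6817 0.0303 0.062 ]]
tip proj if straight [[319.0548 236.2429]
 [318.7403 262.9416]
 [318.1367 314.1978]]
housing corners [[ 0.6971 -0.0036  0.062 ]
 [ 0.6996  0.0612  0.062 ]]
plate [[0.5645 0.0071 0.053 ]
 [0.5662 0.0661 0.053 ]] marks [[0.6287 0.0099 0.062 ]
 [0.6452 0.008  0.062 ]
 [0.6302 0.0588 0.062 ]
 [0.6467 0.0577 0.062 ]
 [0.6244 0.0175 0.062 ]
 [0.6254 0.0484 0.062 ]]
panel edge [[ 0.4965 -0.038   0.012 ]
 [ 0.6348 -0.041   0.012 ]
 [ 0.4851  0.1138  0.012 ]
 [ 0.6391  0.1084  0.012 ]]
```

View pics/w4c.png

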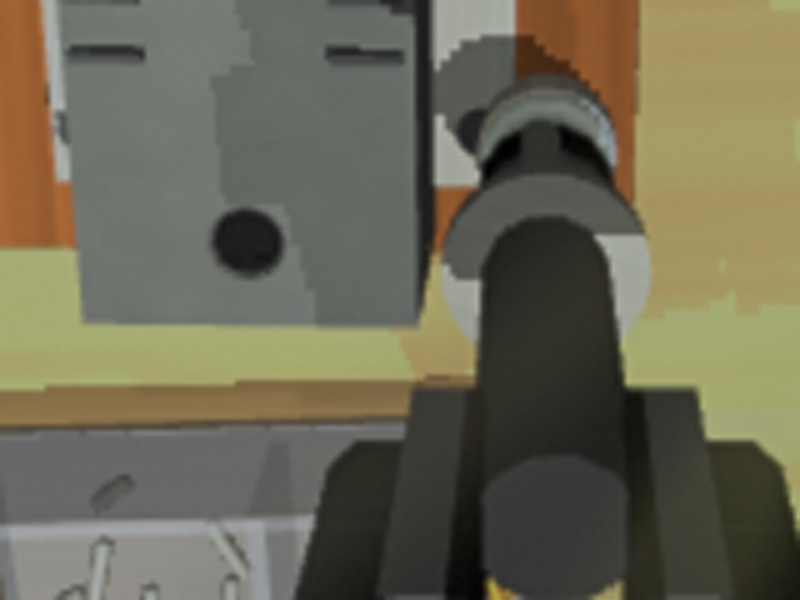

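```bash

python3 -m creep '1.2 -2 0 0 0;1.2 -2 0 0 0;1.1 -1.8 0 0 0;0 0 -1 0 0;0 0 -1 0 0;0 0 0 0 0;0 0 0 0 0;0 0 0 0 0' 60
python3 - <<'E'
from h import *
np.set_printoptions(precision=4,suppress=True)
print(bot.state()["ee_pos"],bot.state()["ft_force"])
im,P=snap("wrist","w5.png")
s=bot.state()["ee_pos"]
print(proj([[s[0]-.001,s[1],s[2]-.0721],[.682,.0302,.062]],P))
cv2.imwrite("pics/w5c.png",cv2.resize(im[190:340,210:410],None,fx=4,fy=4)[:,:,::-1])
E
```

```text
time: 5.85
ee_pos: [0.6827, 0.0322, 0.1618]
eef_rot: [-1.571, -0.0, 1.545]
ft_force: [-0.4, -0.0, -0.4]
opening: 0.0129
[0.6827 0.0322 0.1618] [-0.4079 -0.0106 -0.3979]
[[318.6891 236.6264]
 [316.787  226.7105]]
```

View pics/w5c.png

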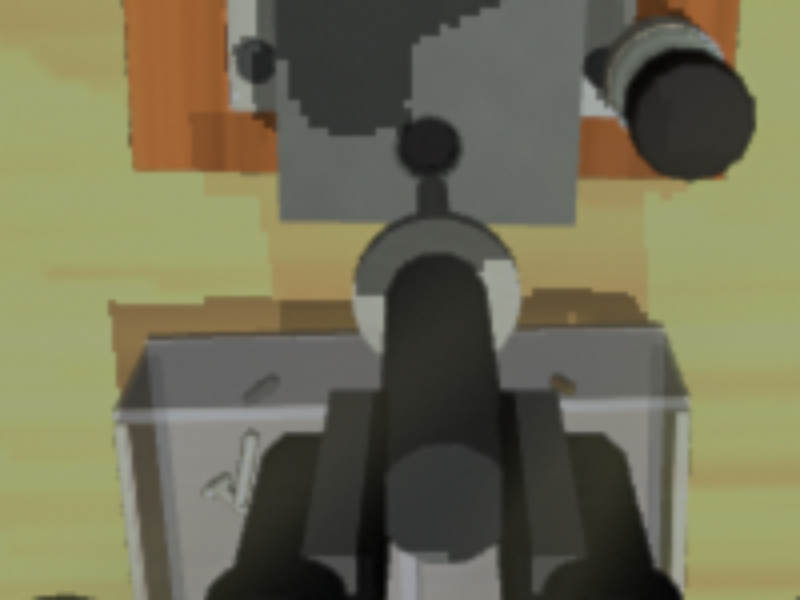

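The hole sits at pixel (317,227), matching the prediction. The tip is at (318,236), about 1.5 mm off in y, so I'll correct that and descend.

```bash

python3 -m creep '0 -0.15 0 0 0;0 0 -1.2 0 0;0 0 -1.2 0 0;0 0 0 0 0;0 0 -0.4 0 0;0 0 -0.3 0 0;0 0 -0.2 0 0;0 0 -0.1 0 0;0 0 0 0 0' 60
```

```text
time: 6.8
ee_pos: [0.683, 0.0298, 0.1278]
eef_rot: [-1.571, -0.0, 1.543]
ft_force: [-0.4, -0.5, 1.4]
opening: 0.013
```

```bash

python3 -m creep '0 0 -0.15 0 0;0 0 -0.15 0 0;0 0 0 0 0;0 0 0 0 0' 60
python3 -m creep '0 0 -0.1 0 0;0 0 0 0 0;0 0 0 0 0;0 0 0 0 0' 60
```

```text
time: 7.2
ee_pos: [0.6831, 0.0298, 0.1249]
eef_rot: [-1.572, -0.0, 1.543]
ft_force: [-0.2, 0.0, 4.0]
opening: 0.013
time: 7.6
ee_pos: [0.6837, 0.0298, 0.1246]
eef_rot: [-1.573, -0.0, 1.543]
ft_force: [-0.3, -0.4, 8.8]
opening: 0.0132
```

```bash

python3 -m creep '0 0 1 0 0;0 0 2 0 0;0 0 3 0 0;-3 3 0 0 0;-3.6 3.5 0 0 0;-3.6 3.5 0 0 0;-3.6 3.5 0 0 0;-3.6 3.5 0 0 0;-3.6 3.5 0 0 0;-3 3 0 0 0;0 0 0 0 0;0 0 0 0 0' 60
```

```text
time: 8.8
ee_pos: [0.4428, 0.2647, 0.1837]
eef_rot: [-1.571, 0.0, 1.546]
ft_force: [0.4, 0.1, -1.1]
opening: 0.0129
```

```bash

python3 -m creep '-1.27 1.42 0 0 0;0 0 0 0 0;0 0 0 0 0' 60
python3 - <<'E'
from h import *
np.set_printoptions(precision=4,suppress=True)
im,P=snap("wrist"); s=bot.state()["ee_pos"]; print(s)
print(proj([[s[0]-.001,s[1],s[2]-.0721],[.4295,.2789,.06]],P))
cv2.imwrite("pics/w6c.png",cv2.resize(im[150:330,220:420],None,fx=3,fy=3)[:,:,::-1])
E
```

```text
time: 9.1
ee_pos: [0.4317, 0.2772, 0.1834]
eef_rot: [-1.571, 0.001, 1.542]
ft_force: [0.7, -1.0, -1.1]
opening: 0.0131
[0.4319 0.277  0.1834]
[[318.8332 236.5902]
 [321.1714 217.9036]]
```

View pics/w6c.png

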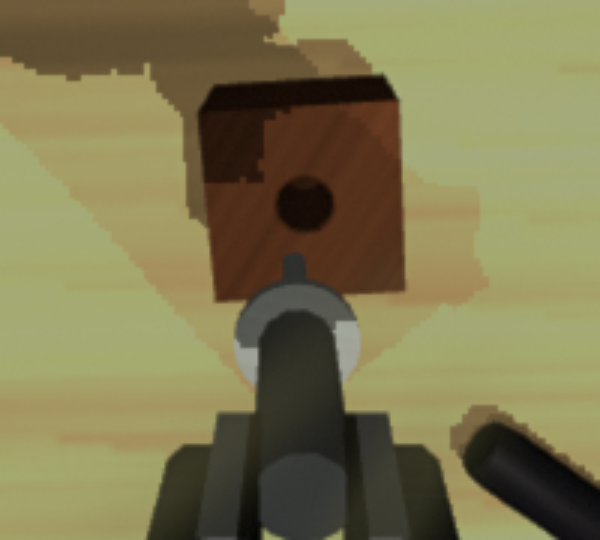

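The stand's hole is at pixel (322,218), matching the home I computed. I'll lower the stylus now.

```bash

python3 -m creep '-0.18 0.19 0 0 0;0 0 0 0 0;0 0 -3 0 0;0 0 -3 0 0;0 0 -2 0 0;0 0 -1.3 0 0;0 0 -0.4 0 0;0 0 -0.2 0 0;0 0 0 0 0' 60
```

```text
time: 10.05
ee_pos: [0.4294, 0.2802, 0.0849]
eef_rot: [-1.571, -0.0, 1.543]
ft_force: [0.7, 0.1, 0.2]
opening: 0.0129
```

```bash

python3 -m creep '0 0 -0.15 0 0;0 0 -0.1 0 0;0 0 0 0 0;0 0 0 0 0' 60
```

```text
time: 10.45
ee_pos: [0.4292, 0.2803, 0.0822]
eef_rot: [-1.571, -0.0, 1.543]
ft_force: [-1.2, 0.5, 0.3]
opening: 0.013
```

```bash

python3 -m creep '0 0 -0.05 0 0;0 0 0 0 0.3;0 0 0 0 0.4;0 0 0 0 0.6;0 0 0 0 0.8;0 0 0 0 1;0 0 0 0 1;0 0 2 0 1;0 0 4 0 1;0 0 5 0 1;0 0 0 0 1' 60
python3 - <<'E'
from h import *
np.set_printoptions(precision=4,suppress=True)
im,P=snap("wrist"); s=bot.state()["ee_pos"]; print(s)
print(proj([[.4295,.279,.124],[.4295,.279,.064]],P))
cv2.imwrite("pics/w7.png",im[:,:,::-1])
E
```

```text
time: 11.55
ee_pos: [0.4317, 0.2821, 0.1973]
eef_rot: [-1.578, -0.006, 1.543]
ft_force: [0.8, 0.4, -0.9]
opening: 0.0852
[0.4306 0.2813 0.1945]
[[314.472  233.8766]
 [315.1293 214.3809]]
```

View pics/w7.png

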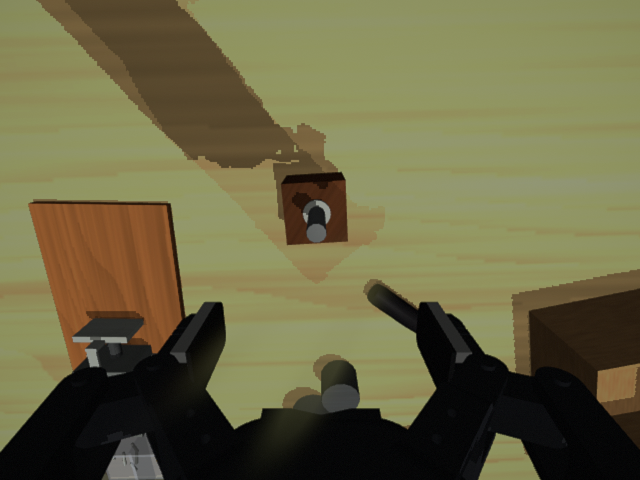

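The stylus is seated upright: handle top (316,232), flange (316,212), block intact. Next is the bracket, whose pose I'll fit to the network's mask.

```bash

python3 -m creep '0.6 -4 1 0 1;0.6 -4.2 1 0 1;0.6 -4.2 0 0 1;0.6 -4.2 0 0 1;0.6 -4.2 0 0 1;0.6 -4.2 0 0 1;0.6 -4.2 0 0 1;0.6 -4.2 0 0 1;0.6 -4.2 0 0 1;0.6 -4.2 0 0 1;0 -4.2 0 0 1;0 -3 0 0 1' 60
python3 -m creep '0 0 0 -4 1;0 0 0 -4 1;0 0 0 0 1;0 0 0 0 1'
cat >> h.py <<'E'
from scipy.optimize import minimize
BOX=[(-35,35,-30,30,0,6),(29,35,-30,30,0,46),(-31,29,-5,5,0,56)]
def sil(q,z0,P,s=4):
    c,sn=np.cos(q[2]),np.sin(q[2]); m=np.zeros((480*s//s,640),np.uint8); m=np.zeros((480,640),np.uint8)
    for b in BOX:
        X=np.array([[x,y,z] for x in b[:2] for y in b[2:4] for z in b[4:]])/1000.
        W=np.c_[q[0]+c*X[:,0]-sn*X[:,1],q[1]+sn*X[:,0]+c*X[:,1],X[:,2]+z0]
        cv2.fillConvexPoly(m,np.round(cv2.convexHull(proj(W,P).astype(np.float32))*16).astype(np.int32),1,8,4)
    return m>0
def fit(mask,q0,z0,P):
    f=lambda v:(lambda m:1-(m&mask).sum()/(m|mask).sum())(sil([v[0]/100,v[1]/100,v[2]/10],z0,P))
    v0=np.array([q0[0]*100,q0[1]*100,q0[2]*10])
    best=None
    for d in np.linspace(-2,2,7):
        r=minimize(f,v0+[0,0,d],method="Nelder-Mead",options=dict(initial_simplex=(v0+[0,0,d])+np.array([[-1,-1,-.5],[1.5,0,0],[0,1.5,0],[0,0,1.]]),xatol=.01,fatol=1e-4))
        if best is None or r.fun<best.fun: best=r
    v=best.x; return np.array([v[0]/100,v[1]/100,v[2]/10]),best.fun
E
python3 - <<'E'
from h import *
np.set_printoptions(precision=4,suppress=True)
for n in ("wrist","top","scene"):
    im,P=snap(n,"b_%s.png"%n); 
    for q in cut_out("bracket_center",n)[:2]:
        v,u=np.where(q["mask"]); print(n,q["conf"],q["mask"].sum(),u.min(),u.max(),v.min(),v.max(), plane([u.mean(),v.mean()],.015,P))
    m=cut_out("bracket_center",n)[0]["mask"]
    print(fit(m,[.505,-.235,-.18],0,P))
print(bot.state()["ee_pos"],bot.state()["eef_rot"])
E
```

```text
time: 12.8
ee_pos: [0.488, -0.2128, 0.2103]
eef_rot: [-1.569, 0.001, 1.541]
ft_force: [0.0, -0.3, 0.4]
opening: 0.0855
time: 13.2
ee_pos: [0.4887, -0.2095, 0.2107]
eef_rot: [-1.569, -0.0, 1.406]
ft_force: [-0.3, 0.0, -0.4]
opening: 0.0852
wrist 0.84 3666 262 319 181 252 [[ 0.4983 -0.2427  0.015 ]]
wrist 0.38 11031 0 175 237 359 [[ 0.5595 -0.5095  0.015 ]]
(array([ 0.4947, -0.2421, -0.2137]), np.float64(0.04952035260565202))
top 0.71 99 398 412 269 297 [[ 0.5147 -0.2307  0.015 ]]
(array([ 0.4989, -0.2426, -0.0226]), np.float64(0.8669354838709677))
scene 0.91 681 222 256 203 235 [[ 0.4932 -0.2458  0.015 ]]
(array([ 0.4926, -0.2402, -0.0554]), np.float64(0.11345646437994727))
[ 0.4891 -0.2098  0.2116] [-1.5709  0.      1.4041]
```

```bash

python3 -m creep '0.56 -3.23 0 -2.7 1;0 0 -4 0 1;0 0 -4 0 1;0 0 -2 0 1;0 0 0 0 1;0 0 0 0 1;0 0 0 0 1'
python3 - <<'E'
from h import *
np.set_printoptions(precision=4,suppress=True)
im,P=snap("wrist","b2.png"); m=cut_out("bracket_center","wrist")[0]["mask"]; print(m.sum(),fit(m,[.4947,-.2421,-.21],0,P))
s=bot.state(); print(s["ee_pos"],s["eef_rot"])
E
```

```text
time: 14.35
ee_pos: [0.4956, -0.2427, 0.113]
eef_rot: [-1.573, 0.0, 1.357]
ft_force: [-0.5, -0.8, 0.1]
opening: 0.0854
6933 (array([ 0.494 , -0.2425, -0.2035]), np.float64(0.01980198019801982))
[ 0.4955 -0.2425  0.1129] [-1.5734  0.0004  1.3568]
```

```bash

python3 -m creep '-0.1 0 -3 0.6 1;0 0 -3 0 1;0 0 -2 0 1;0 0 -1 0 1;0 0 -0.2 0 1;0 0 0 0 0.5;0 0 0 0 0.2;0 0 0 0 0;0 0 0 0 0;0 0 0 0 0;0 0 0 0 0;0 0 0 0 0' 60
python3 -m creep '0 0 0 0 0;0 0 1 0 0;0 0 1.5 0 0;0 0 2 0 0;0 0 0 0 0;0 0 0 0 0' 60
```

```text
time: 15.65
ee_pos: [0.4938, -0.2428, 0.0198]
eef_rot: [-1.571, 0.001, 1.367]
ft_force: [0.1, -3.1, 3.8]
opening: 0.0077
time: 16.25
ee_pos: [0.4937, -0.2416, 0.0645]
eef_rot: [-1.571, -0.0, 1.368]
ft_force: [0.4, 0.4, -3.3]
opening: 0.0077
```

```bash

python3 -m creep '0 3 0 2 0;0 4 0 4 0;0 4 0 3.7 0;0 4 0 0 0;0 4 0 0 0;0 4 0 0 0;0.4 3 0 0 0;0 1.8 0 0 0;0 0 0 0 0;0 0 0 0 0;0 0 0 0 0' 60
python3 - <<'E'
from h import *
np.set_printoptions(precision=4,suppress=True)
s=bot.state(); print(s["ee_pos"],s["eef_rot"],s["ft_force"])
im,P=snap("wrist","b3.png"); m=cut_out("bracket_center","wrist"); print([x["conf"] for x in m]); m=m[0]["mask"]
print(m.sum(),fit(m,[s["ee_pos"][0],s["ee_pos"][1],s["eef_rot"][2]-np.pi/2],s["ee_pos"][2]-.0198,P))
E
```

```text
time: 17.35
ee_pos: [0.4971, 0.0347, 0.064]
eef_rot: [-1.57, 0.001, 1.535]
ft_force: [0.3, 0.2, -3.6]
opening: 0.0073
[0.4971 0.0347 0.064 ] [-1.5697  0.0007  1.5352] [ 0.2946  0.2069 -3.6227]
[0.87]
10160 (array([ 0.4977,  0.0352, -0.0343]), np.float64(0.3525097263856113))
```

View pics/b3.png

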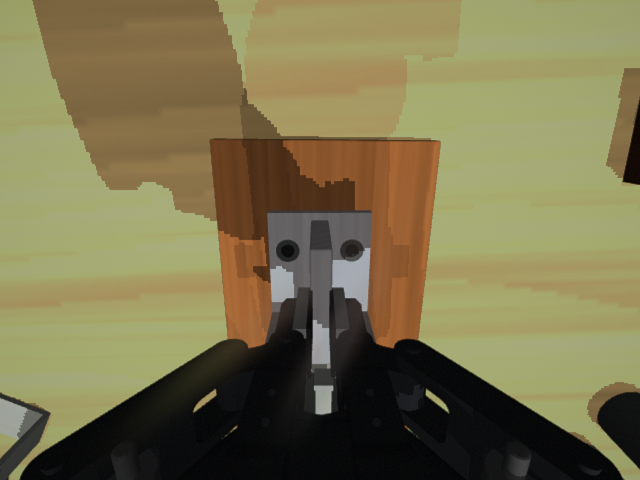

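The bracket hangs level and square over the panel, its base's rear edge at 267–371 px against the panel at 210–440 px. I've viewed all 12 pictures, so from here I use numbers only.

```bash
python3 - <<'E'
from h import *
P=cam("wrist"); c=plane([[210.5,139.5],[440.5,139.5]],.012,P); print(c, c.mean(0), np.arctan2(-(c[0]-c[1])[0],(c[0]-c[1])[1]))
E
python3 -m creep '0 0.15 -1.5 0 0;0 0 -1 0 0;0 0 -0.5 0 0;0 0 0 0 0;0 0 0 0 0' 60
```

```text
[[ 0.42186804 -0.03268979  0.012     ]
 [ 0.42711298  0.11573159  0.012     ]] [0.42449051 0.0415209  0.012     ] 3.1062692283409294
time: 17.95
ee_pos: [0.4977, 0.0371, 0.0346]
eef_rot: [-1.571, 0.0, 1.536]
ft_force: [-0.3, 1.0, -3.1]
opening: 0.0078
```

```bash
python3 -m creep '0 0 -0.2 0 0;0 0 -0.1 0 0;0 0 0 0 0;0 0 0 0 0' 60
```

```text
time: 18.35
ee_pos: [0.4979, 0.0371, 0.0318]
eef_rot: [-1.571, 0.0, 1.536]
ft_force: [-1.3, -2.3, 3.0]
opening: 0.0078
```

```bash
python3 -m creep '0.7 -0.02 0.05 0 0;1 -0.04 0 0 0;1 -0.04 0 0 0;0 0 0 0 0;0 0 0 0 0' 60
python3 -m creep '0.3 -0.01 0 0 0;0 0 0 0 0;0 0 0 0 0' 60
python3 -m creep '0.3 -0.01 0 0 0;0 0 0 0 0;0 0 0 0 0' 60
python3 -m creep '0.3 -0.01 0 0 0;0 0 0 0 0;0 0 0 0 0' 60
```

```text
time: 18.85
ee_pos: [0.5253, 0.0364, 0.0319]
eef_rot: [-1.571, -0.0, 1.536]
ft_force: [0.7, -0.2, -2.2]
opening: 0.0077
time: 19.15
ee_pos: [0.5273, 0.0362, 0.0319]
eef_rot: [-1.57, 0.0, 1.537]
ft_force: [-0.8, -0.7, -1.1]
opening: 0.0076
time: 19.45
ee_pos: [0.5305, 0.0362, 0.0319]
eef_rot: [-1.57, 0.0, 1.536]
ft_force: [-1.4, -0.4, -1.6]
opening: 0.0076
time: 19.75
ee_pos: [0.5334, 0.0361, 0.0319]
eef_rot: [-1.57, 0.0, 1.536]
ft_force: [-4.2, -0.2, 0.6]
opening: 0.0079
```

```bash
python3 -m creep '0.3 -0.01 0 0 0;0.3 -0.01 0 0 0;0 0 0 0 0;0 0 0 0 0' 60
python3 -m creep '0.3 -0.01 0 0 0;0 0 0 0 0;0 0 0 0 0' 60
python3 -m creep '0.2 -0.01 0 0 0;0 0 0 0 0;0 0 0 0 0;0 0 0 0 0' 60
```

```text
time: 20.15
ee_pos: [0.5385, 0.0359, 0.0318]
eef_rot: [-1.569, 0.0, 1.536]
ft_force: [-6.2, 0.8, 2.8]
opening: 0.0076
time: 20.45
ee_pos: [0.5407, 0.0357, 0.0318]
eef_rot: [-1.567, 0.0, 1.536]
ft_force: [-8.8, 1.3, 4.7]
opening: 0.008
time: 20.85
ee_pos: [0.5422, 0.0357, 0.0318]
eef_rot: [-1.567, 0.0, 1.536]
ft_force: [-10.8, -0.7, 7.2]
opening: 0.0075
```

```bash
python3 -m creep '0.2 -0.01 0.05 0 0;0.1 0 0.05 0 0;0 0 0 0 0;0 0 0 0 0;0 0 0 0 0' 60
python3 - <<'E'
from h import *
np.set_printoptions(precision=3,suppress=True,linewidth=200)
old=cv2.imread("pics/scene0.png")
im,P=snap("scene","s9.png"); new=im[:,:,::-1]
# brightness along the pointer track on the housing top (rig x 25..115 mm), per channel mean, for y offsets
c,s=np.cos(-.035),np.sin(-.035)
for name,I in (("old",old),("new",new)):
    g=cv2.cvtColor(np.ascontiguousarray(I),6).astype(np.float32)
    for yo in (-12,12):
        X=np.array([[.5645+c*x-s*yo*1e-3,.035+s*x+c*yo*1e-3,.064] for x in np.arange(.04,.115,.003)]); p=proj(X,P).astype(np.float32)
        print(name,yo,cv2.remap(g,p[:,0].copy(),p[:,1].copy(),1).ravel().astype(int))
print(np.arange(40,115,3))
st=bot.state(); print(st["ee_pos"],st["ft_force"],st["eef_rot"])
for q in ("stylus_center","stand","gauge","jar"):
    print(q,[(round(d["conf"],2),toworld(d["xyz"],P).round(3)) for d in find_in(q,"scene")[:1]])
E
```

```text
time: 21.35
ee_pos: [0.5448, 0.0357, 0.0322]
eef_rot: [-1.566, 0.0, 1.537]
ft_force: [-8.0, 0.8, 0.1]
opening: 0.0081
old -12 [ 84  93  98  95  77  48  46  74  92 100 101 101 100 100 100 102 102 101 101 100  99 100 100  97 100  99]
old 12 [ 76  91 102 101  81  50  41  64  89 102 101 101 100 101 103 101 100 103 103 103  99  98  99 100 100  99]
new -12 [ 97  83  89  88  91  98 103 102 104  93  56  35  49  86 106 103 105 104 102 102 102 102 102 103 105 103]
new 12 [ 87  87  88  89  94 100 104 104 103  95  70  35  43  70  97 104 102 105 104 102 103 101 102 102 103 104]
[ 40  43  46  49  52  55  58  61  64  67  70  73  76  79  82  85  88  91  94  97 100 103 106 109 112]
[0.545 0.036 0.032] [-9.193  1.256  0.586] [-1.566  0.     1.537]
stylus_center [(0.48, array([0.441, 0.28 , 0.088]))]
stand [(0.72, array([0.454, 0.278, 0.047]))]
gauge [(0.75, array([0.592, 0.039, 0.064]))]
jar [(0.88, array([0.685, 0.092, 0.044]))]
```

```bash
python3 -m creep '0 0 0 0 0;0 0 0 0 0;0 0 0 0 0;0 0 0 0 0;0 0 0 0 0;0 0 0 0 0;0 0 0 0 0;0 0 0 0 0' 60
python3 - <<'E'
from h import *
s=bot.state(); print(s["ee_pos"],s["ft_force"],s["eef_rot"],abs(np.array(s["joint_vel"])).max())
workorder.close_job()
E
```

```text
time: 22.4
ee_pos: [0.5448, 0.0357, 0.0322]
eef_rot: [-1.566, 0.0, 1.537]
ft_force: [-8.8, 1.0, 0.9]
opening: 0.0077
[0.54481088 0.03569599 0.03224683] [-8.8250975   1.03809083  0.94216113] [-1.56562589e+00  1.63614218e-04  1.53650889e+00] 0.0016022894845712803
the job is handed in; nothing more can be done
```

I handed in the job at 22.4 s of robot time. The gauge is zeroed, the stylus is back in its stand, and the arm is holding a steady push with the bracket on the sprung plate. `close_job` gives no verdict, so these are my own last checks.

- **Zero button:** the stylus tip went down to the button's full-in depth at 8.8 N, and I held it there for at least 0.2 s. I judged this from the TCP height and the wrist force.
- **Stylus:** the wrist picture after release showed it seated upright. In the last scene picture the network placed it about 12 mm off in x, with low confidence (0.48). Its stand reading was off the same way, and so was its first stylus reading, so I put this down to network error.
- **Push:** the pointer moved about 16.7 mm in the scene camera, and the tool moved about 15.4 mm past contact, so the two differ by about 1.3 mm. Both are inside the 12 to 20 mm band. The wrist force was 8.8 N, including friction on the panel.
- **Steadiness:** the TCP did not move over the last 0.8 s.
- **Bracket:** I worked out from tool position that it is square within about 0.01 rad, centred within about 2 mm and flat on the panel. A mask fit of the bracket in the gripper was poor because the fingers hid part of it, so I did not use it.
- **Bystanders:** nothing I did touched them. I measured only the jar again, and its reading was about 12 mm from the first one, but it came from a different camera.

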